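# Close up the solvent bottles

## Robot

A 6-joint arm with a two-finger parallel gripper is mounted at the origin on a cart in front of the work surface, level with it; the furniture and walls round the work are solid. World frame = base frame: x ahead of the robot, y to its left, z up, the work surface at z = 0. Lengths are in mm, angles in rad, forces in N, time in s.
With the tool pointing down it reaches from about 350 to 775 mm from the base axis. Payload 7.3 kg.
Tool frame: the origin (TCP) lies midway between the tips of the shut fingers; the grasp point (between the pads) lies 19 mm behind it; z points along the fingers, y is the line along which they close (so a half turn about z gives the same grasp; the last joint's range is limited). The gripper opens to 92 mm and grips with 3 to 60 N. Pads are 19 mm wide; open, the fingers measure 130 mm over their backs; the gripper's body (75 mm by 190 mm) begins 47 mm behind the grasp point.
Start: joints at [-1.27, 0.342, 1.524, -0, 1.275, -0.146], TCP at [226.867, -473.473, 226.741] pointing down, gripper open.
Joint ranges: [-2.53, 2.53], [-0.77, 2.02], [0.04, 2.7], [-1, 4.14], [0.28, 2.66], [-3.11, 3.11]. Speed limits (rad/s): [2.57, 2.57, 3.14, 3.14, 3.14, 3.14].

## Interface

Orientations are given as [roll, pitch, yaw] about the fixed x, y, z axes, in that order (R = Rz(yaw) Ry(pitch) Rx(roll)).
In Python, from plant import bot gives the robot as it stands.
- The arm moves only by the tool jog_arm, never from a script. Its arguments are lists of equal length, an entry for each row: "dp": the shift along the tool's x, y, z in m, a list of three; "twist": the turn about the tool's z in degrees. A call has 1 to 10 rows; each row shifts and turns the commanded pose from where the row before left it, along the tool's axes as they then stand; what a row does not reach is not made up. A row lasts 1/8 s, in which the tool goes at most 62.5 mm and 10.7 degrees, less where a joint would pass 70% of its speed; a pose out of reach is approached as far as the arm can. A call is refused whole if a number of a shift passes 0.0625 or a number of a turn 10.7, either way. A call with a gripper value outside its range is refused whole. "jaw" is the finger opening in m, from 0 to 0.0918, set as the call begins (left out, the last holds). The fingers move at their own pace and stop on an object; the grip force is fixed at half the most. Time passes only in rows, so rows that do not move let the fingers close. It gives the time, the measured TCP pose, the force, the opening and the grip force at its end, in the units of the state.
- bot.get_obs(): the state, without advancing time (a new reading comes with each control period).
- bot.capture(name): name is "side" or "top" or "wrist"; returns the picture (420x560x3 uint8, blue, green, red); there is no depth.
- bot.camera_params(name): a dict with "fx", "fy", "cx", "cy" (pixels), "k1" (the pictures are not rectified: a ray, as slopes to the right and down, at radius r is drawn at 1 + k1 r^2 times it, then the intrinsics apply), "R" (3x3) and "t" (3): a world point X has camera coordinates R X + t. Camera axes: x right, y down, z forward; pixel columns grow to the right and rows downward; lengths in mm; the calibration is good to about 2 mm. A picture is of the moment at which its call begins: read the wrist's pose just before it. camera_params takes no time and is no camera call; for the wrist camera it gives the pose at the moment of the call.
- bot.close_job(): hands the job in; it is judged then, once.
Trained networks look in the newest picture that a camera, given by its name, has taken for a name from the list of things; names that differ only in an ending like _2 or _b are one class to them, and where a whole thing is asked for, a point or a joint stands for the part that bears it (a point fixed in the world has none). Each returns a list of dicts, best first, with "confidence" (0 to 1); they miss things now and then, are a little off and sometimes report something else, mostly with a low value. They report only what shows in the picture. A call takes as long as a camera call. They do not tell look-alikes from the thing itself.
- bot.find_in(camera, label): "bbox" ([centre column, centre row, width, height] in pixels, round what is visible of it).
- bot.masks_of(camera, label): "pixels" (420x560 bool, what is visible of it) and "bbox" ([centre column, centre row, width, height] in pixels, round what is visible of it).
The state is a dict: "time": time; "joint_positions": joint angles; "dq": joint speeds; "tau": joint torques, N m; "tool_pos": TCP position; "tcp_rot": TCP orientation; "contact_force": force on the tool from outside, world axes, zero at the start; "moment": the same for the moment, N m; "grip_width": finger opening in mm; "finger_force": force on a finger pad.
Only numpy, scipy, OpenCV 4.12 (cv2) and the standard library are available. Lean on these libraries where they do the work, as an engineer would, in place of code of your own. Each camera call takes 0.05 s, during which the arm holds its last target. There are 200 camera calls.

## Task

Decanting is over: lift the funnel out of the wide-necked bottle and stand it upright in the mouth of the squat empty jar to drain. Then close both bottles, each with the stopper that fits its neck, pushed upright and fully home until its flange rests on the lip. Leave the bottles and the jar standing where they are, and do not shift the left-over stopper, the pots or the other things on the table.

Things in the scene. Friction and masses are not known exactly. Their poses are not given: they have to be found in the camera images.
- wide_bottle: amber glass bottle, 130 mm tall, loose, about 0.55 kg: body 76 mm across up to z = 75 mm, shoulder to 92 mm, neck 44 mm across outside with a bore of 32 mm, 55 mm deep. The funnel stands in it at the start. Origin: centre of its underside, z up.
- narrow_bottle: amber glass bottle, 150 mm tall, loose, about 0.55 kg: body 72 mm across up to z = 90 mm, shoulder to 110 mm, neck 36 mm across outside with a bore of 24 mm, 60 mm deep. Origin: centre of its underside, z up.
- jar: squat amber glass jar, 80 mm tall, loose, about 0.45 kg, empty and open: body 76 mm across up to z = 50 mm, shoulder to 60 mm, neck 54 mm across outside with a bore of 42 mm, hollow below. Origin: centre of its underside, z up.
- wide_bottle_mouth (a point): centre of the wide bottle's mouth, level with its lip (130 mm above its underside).
- narrow_bottle_mouth (a point): centre of the narrow bottle's mouth, level with its lip (150 mm above its underside).
- jar_mouth (a point): centre of the jar's mouth, level with its lip (80 mm above its underside).
- funnel: steel strainer funnel, 88 mm tall: stem 14 mm across, z = 0 to 30 mm; half-round bowl of 29 mm radius (centre z = 59 mm); upright collar 58 mm across outside, z = 59 to 88 mm, closed inside by a plate (grip it across the outside). Origin: centre of the stem's lower end, z up. It stands by its bowl: in the wide bottle its origin is about 35 mm below the lip, in the jar about 39 mm.
- small_stopper: the smallest of three stoppers, 57 mm tall, upright on its narrow end: cork plug, z = 0 to 24 mm, tapering from 17 mm at its end to 21 mm across; black flange 36 mm across, z = 24 to 29; black cylindrical knob 18 mm across, z = 29 to 57 (the grip). Origin: centre of the plug's lower end, z up. Fits the narrow bottle's bore; fully home its flange rests on the lip, origin 24 mm below the lip.
- medium_stopper: the middle one of three stoppers, 57 mm tall, upright on its narrow end: cork plug, z = 0 to 24 mm, tapering from 22 mm at its end to 29 mm across; black flange 44 mm across, z = 24 to 29; black cylindrical knob 20 mm across, z = 29 to 57 (the grip). Origin: centre of the plug's lower end, z up. Fits the wide bottle's bore; fully home its flange rests on the lip, origin 24 mm below the lip.
- large_stopper: the largest of three stoppers, 57 mm tall, upright on its narrow end: cork plug, z = 0 to 24 mm, tapering from 32 mm at its end to 39 mm across; black flange 52 mm across, z = 24 to 29; black cylindrical knob 24 mm across, z = 29 to 57 (the grip). Origin: centre of the plug's lower end, z up. It fits neither bottle and stays where it is.
- medium_jar: small lidded jar with a yellow-brown lid, 48 mm across, 66 mm tall, loose bystander standing about 55 mm (centre to centre) beside the smallest stopper. Origin: centre of its underside.
- turps_pot: small grey lidded pot, 52 mm across, 50 mm tall, loose bystander standing about 55 mm beside the middle stopper. Origin: centre of its underside.
- gesso_pot: blue and white pot with a black lid, 68 mm across, 85 mm tall, full and immovable, standing about 65 mm beside the largest stopper. Origin: centre of its underside.
- tape: roll of masking tape lying flat, 104 mm across, 25 mm tall, stuck to the table. Origin: centre of its underside.
- paint_tube: paint tube lying flat, 120 mm long (its y), 42 mm wide (its x), 28 mm tall, stuck to the table. Origin: centre of its underside.
Not all that is in view belongs to the job. What is shaped like the medium_stopper but green or purple is not meant. Leave any yellow look-alike of the wide_bottle alone.

How it is judged:
By the outcome, as a careful person would: the job done as asked, in the order asked, and still so for the second after the job is handed in, with the robot touching nothing.
It also fails if it takes over 72 s, if anything falls off the work surface, if the arm or the gripper's body presses on something with over 40 N, if the wrist force passes 120 N, or if a joint passes its speed limit or range.

## Working session

There is one attempt and no reset: what is moved stays moved. The work goes in short steps, Python scripts to look and compute and a tool call to move; the robot and the scene stay as the last step left them, time stands still between calls to the robot, and variables do not carry over. Pictures are saved under pics/ and viewed, at most 10 in all, crops included, and the job is handed in when it is done.

Besides the shell and the picture viewer there is one more tool, called by a JSON object that holds its "op" and its "data". jog_arm: Moves the arm, as the interface text tells. Its arguments: {"type":"object","properties":{"dp":{"type":"array"},"twist":{"type":"array"},"jaw":{"type":"number"}},"required":["dp","twist"]}

```bash
mkdir -p pics; ls; cat > h.py <<'E'
import numpy as np, cv2
from plant import bot
def ray(cam,u,v,P=None):
    p=P or bot.camera_params(cam); K=np.array([[p['fx'],0,p['cx']],[0,p['fy'],p['cy']],[0,0,1.]])
    a=np.array([(u-p['cx'])/p['fx'],(v-p['cy'])/p['fy']]); s=a.copy()
    for _ in range(20): s=a/(1+p['k1']*(s@s))
    R=np.array(p['R']);t=np.array(p['t']); return -R.T@t, R.T@np.array([s[0],s[1],1])
def at_z(cam,u,v,z,P=None):
    o,d=ray(cam,u,v,P); return o+d*(z-o[2])/d[2]
def proj(cam,X,P=None):
    p=P or bot.camera_params(cam); c=np.array(p['R'])@np.array(X,float)+np.array(p['t']); s=c[:2]/c[2]; s=s*(1+p['k1']*(s@s))
    return np.array([p['fx']*s[0]+p['cx'],p['fy']*s[1]+p['cy']])
E
python3 - <<'E'
from h import *
print(bot.get_obs())
ims=[]
for c in ("top","side"):
    im=bot.capture(c); cv2.imwrite(f"pics/{c}0.png",im)
    p=bot.camera_params(c); print(c,p['fx'],p['k1'],-np.array(p['R']).T@np.array(p['t']))
    for l in "wide_bottle narrow_bottle jar funnel small_stopper medium_stopper large_stopper medium_jar turps_pot gesso_pot".split():
        print(l,[(round(d['confidence'],2),np.round(d['bbox']).astype(int).tolist(), np.round(at_z(c,d['bbox'][0],d['bbox'][1],50)[:2]).tolist()) for d in bot.find_in(c,l)])
E
```

```text
pics
{'time': 0.0, 'joint_positions': array([-1.27000703e+00,  3.42764321e-01,  1.52502741e+00,  2.12683996e-05,
        1.27540706e+00, -1.45966779e-01]), 'dq': array([ 2.07076771e-03,  2.64047450e-03, -1.90214215e-03,  2.64645050e-04,
       -1.31706793e-05,  1.01115539e-03]), 'tau': array([-3.80750702e-03, -4.31262946e+01, -2.44222087e+01,  7.15118204e-02,
        5.60399517e-02, -1.32163213e-04]), 'tool_pos': array([ 226.73991061, -473.05335441,  226.01975349]), 'tcp_rot': array([-3.14000655e+00, -2.53732916e-04,  4.46749663e-01]), 'contact_force': array([ 0.94267388, -0.60566963, -0.5078398 ]), 'moment': array([-0.01097968, -0.01449881,  0.04064325]), 'finger_force': 0.0, 'grip_width': 91.78583435628933}
top 451.57914574782137 -0.04615346033350589 [ 319.50400288  -53.42996492 1256.96337089]
wide_bottle [(0.83, [308, 165, 30, 30], [608.0, -121.0]), (0.55, [265, 147, 29, 26], [654.0, -3.0])]
narrow_bottle [(0.6, [353, 150, 29, 34], [652.0, -244.0])]
jar [(0.79, [182, 163, 25, 29], [604.0, 223.0])]
funnel [(0.79, [263, 132, 25, 27], [698.0, 5.0])]
small_stopper [(0.66, [154, 220, 2
[... 440 characters left out ...]
75, [348, 259, 29, 23], [355.0, -233.0]), (0.53, [354, 151, 30, 36], [651.0, -248.0])]
side 506.94123887171037 0.02959261330408798 [ -198.05485599 -1226.02667023   959.76201332]
wide_bottle [(0.97, [319, 230, 27, 42], [617.0, -113.0]), (0.91, [311, 212, 27, 35], [659.0, -4.0])]
narrow_bottle [(0.94, [352, 243, 23, 52], [664.0, -225.0])]
jar []
funnel [(0.77, [312, 185, 18, 21], [775.0, 156.0])]
small_stopper [(0.58, [204, 202, 8, 19], [372.0, 251.0])]
medium_stopper [(0.44, [288, 241, 10, 20], [499.0, -113.0])]
large_stopper [(0.59, [218, 197, 14, 22], [431.0, 257.0])]
medium_jar [(0.58, [218, 196, 13, 20], [433.0, 262.0])]
turps_pot []
gesso_pot [(0.95, [268, 282, 25, 41], [346.0, -253.0])]
```

View pics/top0.png

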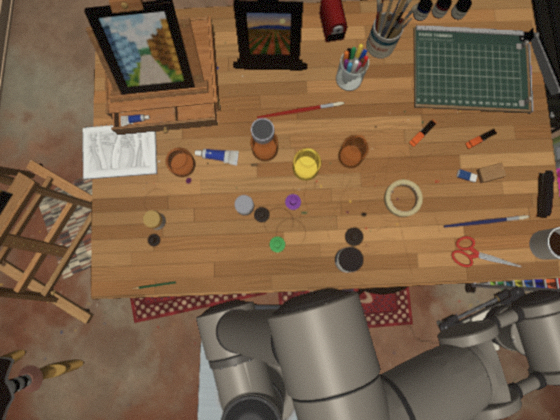

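View pics/side0.png

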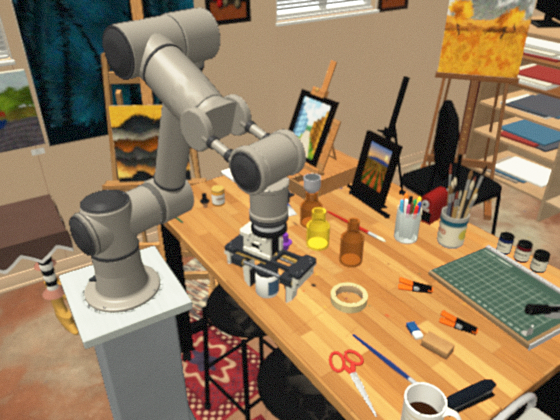

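```bash
python3 - <<'E'
from h import *
im=cv2.imread("pics/top0.png")[120:275,130:380]; cv2.imwrite("pics/crop.png",cv2.resize(im,None,fx=3.2,fy=3.2,interpolation=cv2.INTER_CUBIC))
bot.capture("top")
def m(l,z,near):
    r=[d for d in bot.masks_of("top",l) if np.hypot(d['bbox'][0]-near[0],d['bbox'][1]-near[1])<9]
    for d in r[:1]:
        ys,xs=np.nonzero(d['pixels']); print(l,round(d['confidence'],2),np.round(d['bbox'],1),xs.mean().round(1),ys.mean().round(1),at_z("top",xs.mean(),ys.mean(),z).round(0))
m("funnel",170,(262,131));m("jar",60,(181,163));m("narrow_bottle",75,(352,151));m("small_stopper",45,(154,240));m("medium_stopper",45,(262,215));m("large_stopper",45,(354,237));m("wide_bottle",90,(264,147))
m("medium_jar",50,(153,219));m("turps_pot",40,(244,205))
p=bot.camera_params("wrist");print(p['fx'],p['k1'],np.array(p['R']).round(2),-np.array(p['R']).T@np.array(p['t']))
E
```

```text
funnel 0.9 [261.8 135.2  22.6  26.8] 262.4 130.9 [663.  -0. 170.]
jar 0.86 [181.4 164.4  29.8  29.9] 180.2 162.3 [603. 226.  60.]
narrow_bottle 0.92 [353.3 152.3  29.2  32.8] 353.2 151.6 [ 641. -242.   75.]
small_stopper 0.55 [154.2 237.9  14.   14. ] 153.1 239.4 [392. 291.  45.]
medium_stopper 0.77 [259.5 218.7  14.2  14.7] 261.1 215.2 [466.   2.  45.]
large_stopper 0.63 [354.5 235.4  14.7  18.9] 354.2 235.7 [ 417. -250.   45.]
wide_bottle 0.9 [265.8 150.4  25.3  22.1] 265.1 150.0 [635.  -5.  90.]
medium_jar 0.8 [154.8 219.8  18.4  16.8] 153.8 219.6 [446. 292.  50.]
turps_pot 0.81 [242.9 207.1  22.4  19.6] 243.9 205.8 [491.  50.  40.]
324.4109923023634 -0.06172161349291603 [[ 0.43 -0.9   0.  ]
 [-0.86 -0.41  0.29]
 [-0.26 -0.13 -0.96]] [ 297.32156757 -439.01037732  383.96028849]
```

View pics/crop.png

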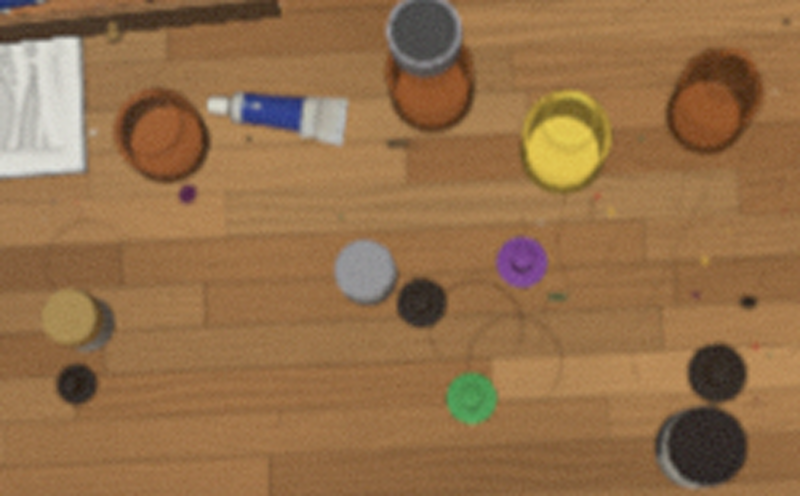

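{"op": "jog_arm", "data": {"dp": [[0,0,-0.02],[0,0,-0.02],[0,0,-0.024],[0.031,-0.039,0],[0.031,-0.039,0],[0.031,-0.039,0],[0.031,-0.039,0],[0.031,-0.039,0],[0.031,-0.039,0],[0.031,-0.039,0]], "twist": [8.53,8.53,8.53,0,0,0,0,0,0,0]}}

```text
time: 2.85
tool_pos: [444.7, -199.1, 290.9]
tcp_rot: [3.141, -0.0, 0.0]
contact_force: [-0.2, -0.1, -1.3]
grip_width: 91.6
finger_force: 0.0
```

{"op": "jog_arm", "data": {"dp": [[0.031,-0.039,0],[0.031,-0.039,0],[0.031,-0.039,0],[0.031,-0.039,0],[0.031,-0.039,0],[0,0,0],[0,0,0]], "twist": [0,0,0,0,0,0,0]}}

```text
time: 3.72
tool_pos: [598.5, -5.5, 290.4]
tcp_rot: [3.141, 0.001, 0.001]
contact_force: [-0.6, -0.2, 0.4]
grip_width: 91.6
finger_force: 0.0
```

```bash
cat >> h.py <<'E'
def look(name,items,n=3):
    """wrist view: masks, mean/bbox centre projected to z; items: (label,z,(x,y) expected)"""
    for k in range(n):
        P=bot.camera_params("wrist"); im=bot.capture("wrist")
        for l,z,e in items:
            for d in bot.masks_of("wrist",l):
                ys,xs=np.nonzero(d['pixels']); b=d['bbox']
                w=at_z("wrist",xs.mean(),ys.mean(),z,P)
                if np.hypot(w[0]-e[0],w[1]-e[1])<45: print(l,round(d['confidence'],2),np.round(b).astype(int),w[:2].round(1),at_z("wrist",b[0],b[1],z,P)[:2].round(1))
    cv2.imwrite(f"pics/{name}.png",im); return im,P
E
python3 - <<'E'
from h import *
o=bot.get_obs();print(o['time'],o['tool_pos'],o['tcp_rot'])
look("w1",[("funnel",183,(650,-2)),("wide_bottle",100,(650,-2)),("narrow_bottle",100,(640,-240))],2)
E
```

```text
3.725 [598.53858996  -5.52863999 290.39879565] [3.14116460e+00 8.02669333e-04 6.33588218e-04]
funnel 0.69 [268 129  74  76] [663.    1.6] [6.61e+02 6.00e-01]
wide_bottle 0.63 [277  95  32  16] [694.1  -7.1] [690.5  -7.4]
narrow_bottle 0.98 [484 139 124  63] [ 649.4 -226.6] [ 648.1 -231.6]
funnel 0.63 [268 131  69  76] [663.    1.4] [ 6.598e+02 -2.000e-01]
wide_bottle 0.49 [282  97  15   8] [691.4 -15.3] [688.2 -13.4]
narrow_bottle 0.85 [481 137 123  66] [ 649.3 -226.2] [ 649.2 -229.3]
```

View pics/w1.png

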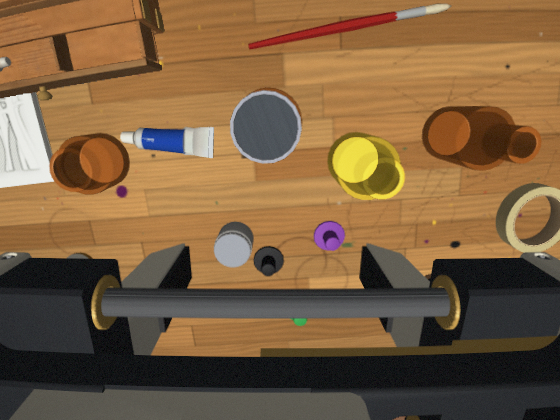

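```bash
cat >> h.py <<'E'
M=dict(funnel=[(183,29)],narrow=[(150,18),(0,36),(90,36)],jar=[(80,27),(0,38),(50,38)],wide=[(130,22),(0,38),(75,38)],
 small=[(29,18),(57,9)],medium=[(29,22),(57,10)],large=[(29,26),(57,12)],funneljar=[(129,29)],turps=[(50,26),(0,26)],mjar=[(66,24)])
def fit(im,P,model,x0,y0,rng=20,cam="wrist"):
    g=cv2.GaussianBlur(im,(0,0),1.0).astype(np.float32)
    G=np.sqrt(sum(cv2.Sobel(g[...,c],cv2.CV_32F,1,0)**2+cv2.Sobel(g[...,c],cv2.CV_32F,0,1)**2 for c in range(3)))
    G=np.minimum(G,np.percentile(G,97))
    R=np.array(P['R']);t=np.array(P['t']);a=np.linspace(0,2*np.pi,48,endpoint=False)
    C=np.vstack([np.c_[r*np.cos(a),r*np.sin(a),np.full(48,z)] for z,r in M[model]])
    best=(-1,)
    def sc(x,y):
        c=(C+[x,y,0])@R.T+t; s=c[:,:2]/c[:,2:]; s=s*(1+P['k1']*(s**2).sum(1,keepdims=True))
        u=(s*[P['fx'],P['fy']]+[P['cx'],P['cy']]).astype(np.float32)
        return cv2.remap(G,u[None,:,0],u[None,:,1],cv2.INTER_LINEAR).mean()
    for st,n in ((2,int(rng/2)),(.5,5)):
        cx,cy=(x0,y0) if st==2 else best[1:]
        best=max((sc(cx+i*st,cy+j*st),cx+i*st,cy+j*st) for i in range(-n,n+1) for j in range(-n,n+1))
    print(model,np.round(best,1)); return best[1:]
E
python3 - <<'E'
from h import *
P=bot.camera_params("wrist"); im=cv2.imread("pics/w1.png")
for m,x,y in (("funnel",660,0),("narrow",641,-238),("jar",605,228),("wide",650,-2),("medium",466,2),("turps",491,50)): fit(im,P,m,x,y)
T=bot.camera_params("top"); im=cv2.imread("pics/top0.png")
for m,x,y in (("funnel",660,0),("narrow",641,-238),("jar",605,228),("wide",650,-2),("medium",466,2),("small",392,291)): fit(im,T,m,x,y,20,"top")
E
```

```text
funnel [244.4 662.5   2. ]
narrow [ 120.6  647.5 -241. ]
jar [154.5 611.  235.5]
wide [119.  659.    6.5]
medium [226.6 470.    4. ]
turps [167.1 493.5  53. ]
funnel [176.8 658.    0. ]
narrow [ 122.8  647.5 -243. ]
jar [142.4 611.5 232.5]
wide [ 1.230e+02  6.635e+02 -5.000e-01]
medium [139.3 473.    2.5]
small [198.5 393.  295.5]
```

{"op": "jog_arm", "data": {"dp": [[0.031,-0.0035,0],[0.031,-0.0035,0],[0,0,0.04],[0,0,0.04],[0,0,0.04],[0,0,0.022],[0,0,0]], "twist": [0,0,0,0,0,0,0]}}

```text
time: 5.0
tool_pos: [659.6, 1.5, 146.8]
tcp_rot: [-3.141, 0.004, -0.0]
contact_force: [0.2, -0.2, 0.6]
grip_width: 91.7
finger_force: 0.0
```

{"op": "jog_arm", "data": {"dp": [[0,0,0],[0,0,0],[0,0,0],[0,0,0],[0,0,0]], "twist": [0,0,0,0,0], "jaw": 0.05}}

```text
time: 5.62
tool_pos: [661.1, 1.5, 149.4]
tcp_rot: [3.141, -0.001, 0.0]
contact_force: [0.3, -0.3, 3.3]
grip_width: 61.1
finger_force: 30.0
```

{"op": "jog_arm", "data": {"dp": [[0,0,-0.01],[0,0,-0.02],[0,0,-0.03],[0,0,-0.02],[0,0,0]], "twist": [0,0,0,0,0]}}

```text
time: 6.25
tool_pos: [661.5, 1.6, 230.7]
tcp_rot: [3.141, -0.004, 0.0]
contact_force: [0.9, -0.6, -1.9]
grip_width: 60.8
finger_force: 30.0
```

```bash
python3 - <<'E'
from h import *
P=bot.camera_params("wrist"); im=bot.capture("wrist"); cv2.imwrite("pics/w2.png",im)
P2=bot.camera_params("side"); im2=bot.capture("side")
s=cv2.resize(im2[140:300,230:400],None,fx=2.6,fy=2.6,interpolation=cv2.INTER_CUBIC)
s=np.vstack([s,np.zeros((420-s.shape[0],s.shape[1],3),np.uint8)]) if s.shape[0]<420 else s[:420]
cv2.imwrite("pics/c2.png",cv2.resize(np.hstack([im,s]),None,fx=.79,fy=.79))
fit(im,P,"wide",661,1.5); fit(im2,P2,"wide",661,1.5,20); fit(im,P,"jar",611,234)
fit(im2,P2,"narrow",647,-241)
E
```

```text
wide [136.9 662.    1.5]
wide [138.9 668.5  15. ]
jar [164.2 611.  235. ]
narrow [ 172.   647.5 -242.5]
```

View pics/c2.png

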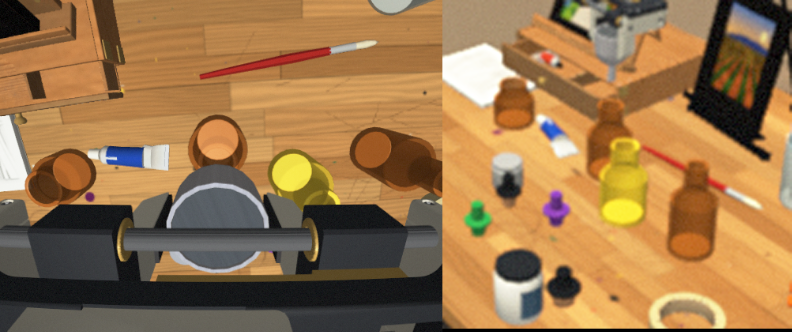

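{"op": "jog_arm", "data": {"dp": [[-0.01,-0.0466,0],[-0.01,-0.0466,0],[-0.01,-0.0466,0],[-0.01,-0.0466,0],[-0.0105,-0.0466,0],[0,0,0.03],[0,0,0.04],[0,0,0.04],[0,0,0.014],[0,0,0]], "twist": [0,0,0,0,0,0,0,0,0,0]}}

```text
time: 7.6
tool_pos: [609.8, 234.4, 103.6]
tcp_rot: [3.141, 0.002, 0.0]
contact_force: [0.7, 0.8, -1.7]
grip_width: 61.0
finger_force: 30.0
```

{"op": "jog_arm", "data": {"dp": [[0,0,0],[0,0,0]], "twist": [0,0]}}

```text
time: 7.85
tool_pos: [611.1, 234.8, 106.4]
tcp_rot: [-3.141, -0.003, 0.0]
contact_force: [0.3, 0.6, -0.1]
grip_width: 61.2
finger_force: 30.0
```

{"op": "jog_arm", "data": {"dp": [[0,0,0.005],[0,0,0.003],[0,0,0.002],[0,0,0]], "twist": [0,0,0,0]}}

```text
time: 8.35
tool_pos: [610.4, 234.7, 95.6]
tcp_rot: [-3.141, -0.001, 0.0]
contact_force: [-2.0, -0.0, 4.7]
grip_width: 61.3
finger_force: 30.0
```

```bash
python3 - <<'E'
from h import *
P2=bot.camera_params("side"); im2=bot.capture("side")
P=bot.camera_params("wrist"); im=bot.capture("wrist");fit(im,P,"jar",611,234.7)
u=proj("side",(611,235,90)).astype(int);print(u, bot.get_obs()['contact_force'])
s=cv2.resize(im2[u[1]-50:u[1]+50,u[0]-50:u[0]+50],None,fx=4,fy=4,interpolation=cv2.INTER_CUBIC)
cv2.imwrite("pics/c3.png",np.hstack([s,im[20:420,80:480]]))
E
```

```text
jar [130.  609.5 235.7]
[264 177] [-1.22334348 -0.4939498   5.7767982 ]
```

View pics/c3.png

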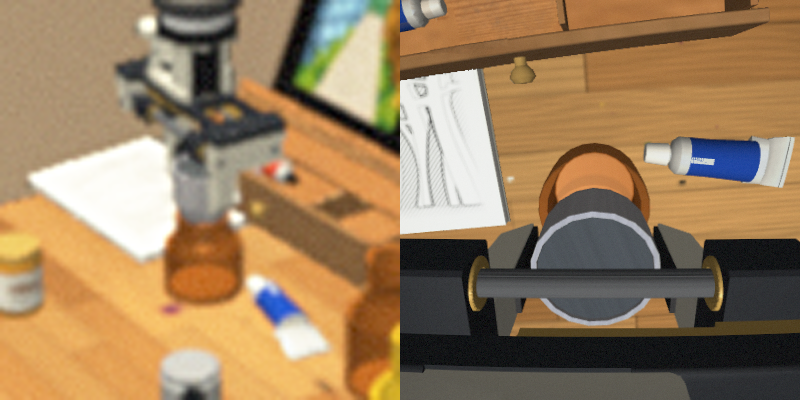

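{"op": "jog_arm", "data": {"dp": [[0,0,0],[0,0,0],[0,0,0],[0,0,0]], "twist": [0,0,0,0], "jaw": 0.0918}}

```text
time: 8.95
tool_pos: [610.2, 234.5, 94.5]
tcp_rot: [3.141, 0.0, 0.0]
contact_force: [-0.1, 0.3, -0.9]
grip_width: 91.3
finger_force: 0.0
```

{"op": "jog_arm", "data": {"dp": [[0,0,-0.02],[0,0,-0.04],[0,0,-0.045],[-0.05,-0.012,0],[-0.05,-0.012,0],[-0.05,-0.012,0],[-0.05,-0.012,0],[0,0,0],[0,0,0]], "twist": [0,0,0,0,0,0,0,0,0]}}

```text
time: 10.07
tool_pos: [410.9, 282.8, 200.1]
tcp_rot: [-3.141, -0.001, 0.001]
contact_force: [-0.1, 0.2, 0.5]
grip_width: 91.7
finger_force: 0.0
```

```bash
python3 - <<'E'
from h import *
o=bot.get_obs();print(o['tool_pos'],o['contact_force'])
P=bot.camera_params("wrist"); im=bot.capture("wrist"); cv2.imwrite("pics/w4.png",im)
fit(im,P,"jar",611,234);fit(im,P,"funneljar",611,234);fit(im,P,"small",393,295);fit(im,P,"mjar",446,293)
E
```

```text
[410.94737797 282.75266753 200.10249726] [-0.05666708  0.17194357  0.46787815]
jar [ 33.7 610.5 235.5]
funneljar [  0.  633.5 256.5]
small [198.9 391.5 297. ]
mjar [138.2 448.  295.5]
```

View pics/w4.png

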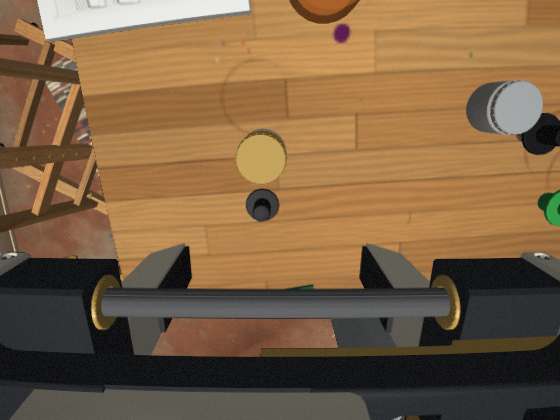

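{"op": "jog_arm", "data": {"dp": [[-0.0195,-0.0142,0],[0,0,0.045],[0,0,0.045],[0,0,0.04],[0,0,0.02],[0,0,0.01],[0,0,0.006],[0,0,0]], "twist": [0,0,0,0,0,0,0,0], "jaw": 0.055}}

```text
time: 11.12
tool_pos: [391.3, 296.8, 33.9]
tcp_rot: [-3.141, -0.001, -0.0]
contact_force: [-1.0, -1.0, -0.7]
grip_width: 54.8
finger_force: 0.0
```

{"op": "jog_arm", "data": {"dp": [[0,0,0],[0,0,0],[0,0,0],[0,0,0],[0,0,0],[0,0,0]], "twist": [0,0,0,0,0,0], "jaw": 0.01}}

```text
time: 11.88
tool_pos: [390.8, 296.8, 33.8]
tcp_rot: [-3.142, -0.0, 0.0]
contact_force: [-0.1, -0.4, 2.6]
grip_width: 16.9
finger_force: 30.0
```

```bash
python3 - <<'E'
from h import *
o=bot.get_obs();print(o['tool_pos'],o['contact_force'],o['grip_width'])
P=bot.camera_params("wrist"); im=bot.capture("wrist"); cv2.imwrite("pics/w5.png",im[:, :])
fit(im,P,"mjar",448,295)
E
```

```text
[390.82799914 296.79102146  33.79846665] [-0.07943226 -0.37816642  2.57921172] 16.896001258791816
mjar [ 89.9 446.  299. ]
```

View pics/w5.png

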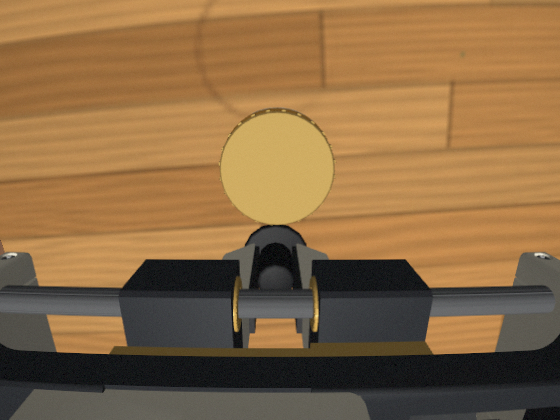

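{"op": "jog_arm", "data": {"dp": [[0,0,-0.01],[0,0,-0.04],[0,0,-0.05],[0,0,-0.05],[0,0,-0.036],[0,0,0],[0,0,0]], "twist": [0,0,0,0,0,0,0]}}

```text
time: 12.8
tool_pos: [390.2, 296.4, 219.1]
tcp_rot: [3.141, 0.001, 0.0]
contact_force: [-0.1, 0.2, -0.6]
grip_width: 16.9
finger_force: 30.0
```

```bash
cat >> h.py <<'E'
def held(label,z0):
    """held stopper: fit flange + knob top (visible front) relative to TCP"""
    o=bot.get_obs(); p=o['tool_pos']; P=bot.camera_params("wrist"); im=bot.capture("wrist")
    zo=p[2]-z0
    r,k={'small':(18,9),'medium':(22,10)}[label]
    M['h']=[(zo+29,r)]; a=fit(im,P,'h',p[0],p[1],12)
    M['h']=[(zo+57,k)]; b=fit(im,P,'h',p[0],p[1],12)
    print('tcp',p.round(1),'d flange',np.array(a)-p[:2],'knob',np.array(b)-p[:2], 'tcp px',proj("wrist",p,P)); return im,P
E
python3 - <<'E'
from h import *
im,P=held('small',33.8)
p=bot.get_obs()['tool_pos']
for z in (24,57): print(proj("wrist",(p[0],p[1],p[2]-33.8+z),P))
print(proj("wrist",(p[0]+18,p[1],p[2]-33.8+29),P))
for d in bot.masks_of("wrist","small_stopper"): print(d['confidence'],d['bbox'])
cv2.imwrite("pics/w6.png",cv2.resize(im[180:340,180:380],None,fx=3,fy=3))
E
```

```text
h [135.3 392.2 296.9]
h [128.4 379.2 308.4]
tcp [390.2 296.4 219.1] d flange [2.  0.5] knob [-11.  12.] tcp px [275.70136394 261.30918762]
[275.85517511 253.36991797]
[276.07257021 283.45992445]
[275.90628887 226.59052272]
0.87 [275.2, 255.8, 65.3, 68.1]
```

View pics/w6.png

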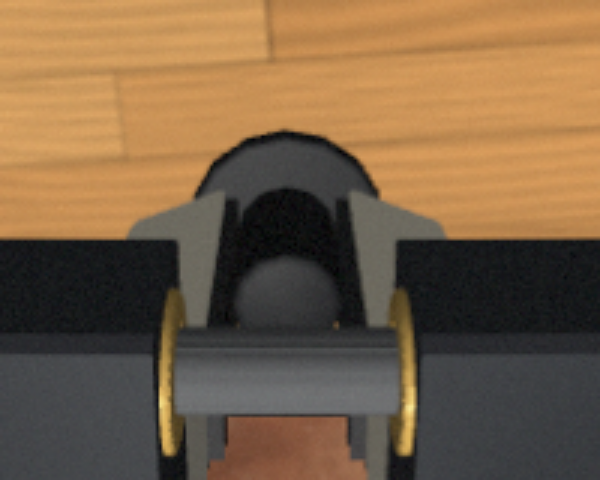

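{"op": "jog_arm", "data": {"dp": [[0.0167,0.0448,0],[0.0167,0.0448,0],[0.0167,0.0448,0],[0.0167,0.0448,0],[0.0167,0.0448,0],[0.0167,0.0448,0],[0.0167,0.0448,0],[0.0167,0.0448,0],[0.0167,0.0448,0],[0.0167,0.0448,0]], "twist": [0,0,0,0,0,0,0,0,0,0]}}

```text
time: 14.15
tool_pos: [557.7, -152.6, 218.2]
tcp_rot: [-3.14, 0.003, -0.0]
contact_force: [0.6, 0.8, -0.8]
grip_width: 17.3
finger_force: 30.0
```

{"op": "jog_arm", "data": {"dp": [[0.0167,0.0448,0],[0.0167,0.0448,0],[0,0,0],[0,0,0],[0,0,0]], "twist": [0,0,0,0,0]}}

```text
time: 14.78
tool_pos: [591.0, -239.5, 219.5]
tcp_rot: [-3.141, 0.001, 0.001]
contact_force: [-0.0, -0.4, -0.1]
grip_width: 17.5
finger_force: 30.0
```

```bash
python3 - <<'E'
from h import *
im,P=held('small',33.8)
fit(im,P,"narrow",647.5,-242)
M['lip']=[(150,18)];fit(im,P,"lip",647.5,-242,8)
M['lip']=[(150,18),(150,12)];b=fit(im,P,"lip",647.5,-242,8)
M['base']=[(0,36)];fit(im,P,"base",647.5,-242,8)
for z,r in ((150,18),(150,12),(0,36),(90,36)):
    for a in np.arange(0,6.28,.1): cv2.circle(im,tuple(int(round(v)) for v in proj("wrist",(b[0]+r*np.cos(a),b[1]+r*np.sin(a),z),P)),0,(0,255,0),-1)
cv2.imwrite("pics/w7.png",cv2.resize(im[40:290,130:430],None,fx=2.4,fy=2.4))
E
```

```text
h [ 140.5  593.  -239. ]
h [ 135.3  580.  -227.5]
tcp [ 591.  -239.5  219.5] d flange [2.  0.5] knob [-11.  12.] tcp px [275.70835652 261.33190556]
narrow [ 151.4  655.5 -241.5]
lip [ 269.7  655.5 -241.5]
lip [ 149.8  655.5 -241.5]
base [ 148.3  650.5 -249. ]
```

View pics/w7.png

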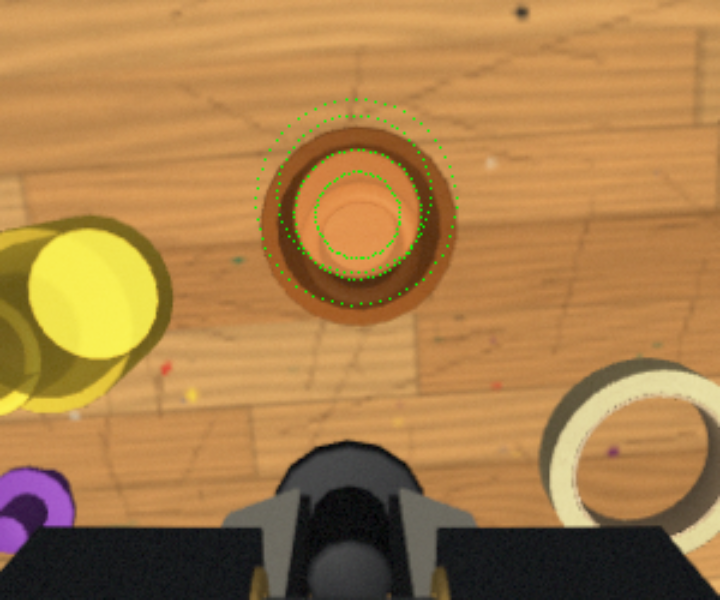

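```bash
python3 - <<'E'
from h import *
P=bot.camera_params("wrist"); im=bot.capture("wrist"); im0=im.copy()
M['b']=[(90,36)];b=fit(im,P,"b",647.5,-242,8)
print(at_z("wrist",280,133.75,90,P), at_z("wrist",279.2,129.5,0,P),at_z("wrist",279.2,129.5,5,P))
for r in (10,12,18): M['l']=[(150,r)]; fit(im,P,"l",b[0],b[1],4)
for z,r in ((150,18),(150,12),(90,36)):
    for a in np.arange(0,6.28,.2): cv2.circle(im,tuple(int(round(v)) for v in proj("wrist",(b[0]+r*np.cos(a),b[1]+r*np.sin(a),z),P)),0,(0,255,0),-1)
cv2.imwrite("pics/w8.png",cv2.resize(np.hstack([im[80:190,220:340],im0[80:190,220:340]]),None,fx=3.3,fy=3.3,interpolation=cv2.INTER_CUBIC))
E
```

```text
b [ 173.1  647.  -242.5]
[ 648.37871559 -243.39983655   90.        ] [ 646.55174359 -243.80402774    0.        ] [ 646.85411591 -243.74207581    5.        ]
l [ 107.5  647.5 -242.5]
l [ 118.6  650.5 -245. ]
l [  97.3  646.  -243. ]
```

View pics/w8.png

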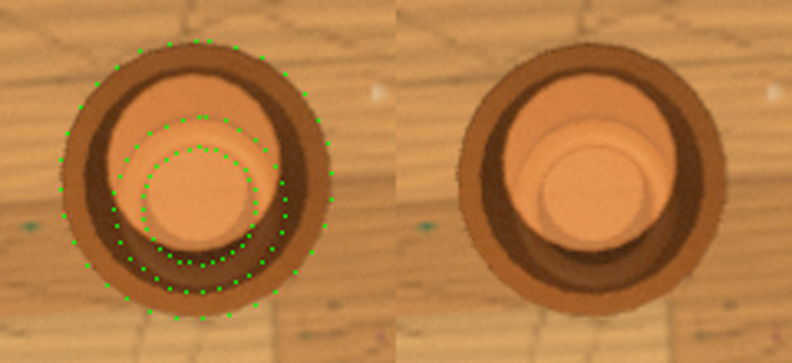

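{"op": "jog_arm", "data": {"dp": [[0.027,0.0018,0],[0.0272,0.0017,0],[0,0,0.02],[0,0,0.01],[0,0,0],[0,0,0]], "twist": [0,0,0,0,0,0]}}

```text
time: 15.62
tool_pos: [645.6, -244.4, 190.8]
tcp_rot: [3.141, -0.001, 0.0]
contact_force: [0.3, -0.8, -0.3]
grip_width: 17.2
finger_force: 30.0
```

{"op": "jog_arm", "data": {"dp": [[0,0,0.004],[0,0,0.004],[0,0,0.004],[0,0,0.002],[0,0,0]], "twist": [0,0,0,0,0]}}

```text
time: 16.25
tool_pos: [645.4, -244.3, 175.5]
tcp_rot: [-3.141, 0.0, 0.0]
contact_force: [-0.4, 0.7, -0.4]
grip_width: 17.2
finger_force: 30.0
```

{"op": "jog_arm", "data": {"dp": [[0,-0.0012,0.003],[0,0,0.003],[0,0,0.003],[0,0,0.003],[0,0,0.0015],[0,0,0]], "twist": [0,0,0,0,0,0]}}

```text
time: 17.0
tool_pos: [645.4, -243.1, 162.1]
tcp_rot: [-3.142, 0.0, 0.0]
contact_force: [-0.1, -0.2, -0.2]
grip_width: 17.3
finger_force: 30.0
```

{"op": "jog_arm", "data": {"dp": [[0,0,0.001],[0,0,0.001],[0,0,0]], "twist": [0,0,0]}}

```text
time: 17.38
tool_pos: [645.4, -243.1, 160.2]
tcp_rot: [3.142, 0.0, 0.0]
contact_force: [0.6, 0.0, -0.8]
grip_width: 17.3
finger_force: 30.0
```

{"op": "jog_arm", "data": {"dp": [[0,0,0.001],[0,0,0.001],[0,0,0]], "twist": [0,0,0]}}

```text
time: 17.75
tool_pos: [645.8, -243.3, 159.9]
tcp_rot: [3.141, -0.002, 0.0]
contact_force: [-1.6, 0.3, 6.7]
grip_width: 16.7
finger_force: 30.0
```

{"op": "jog_arm", "data": {"dp": [[0,0,0.001],[0,0,0]], "twist": [0,0]}}

```text
time: 18.0
tool_pos: [646.0, -243.4, 159.8]
tcp_rot: [3.14, -0.003, 0.0]
contact_force: [-2.4, 1.4, 11.3]
grip_width: 17.3
finger_force: 30.0
```

{"op": "jog_arm", "data": {"dp": [[0,0,0],[0,0,0],[0,0,0],[0,0,0]], "twist": [0,0,0,0], "jaw": 0.055}}

```text
time: 18.5
tool_pos: [645.4, -243.1, 156.8]
tcp_rot: [-3.141, 0.0, 0.0]
contact_force: [0.2, 0.0, 0.9]
grip_width: 52.2
finger_force: 0.0
```

{"op": "jog_arm", "data": {"dp": [[0,0,-0.02],[0,0,-0.04],[-0.05,0,0],[-0.03,0,0],[0,0,0],[0,0,0]], "twist": [0,0,0,0,0,0]}}

```text
time: 19.25
tool_pos: [566.1, -243.3, 217.5]
tcp_rot: [3.141, -0.001, 0.0]
contact_force: [-0.3, 0.4, -0.1]
grip_width: 55.5
finger_force: 0.0
```

```bash
python3 - <<'E'
from h import *
o=bot.get_obs();print(o['tool_pos'],o['contact_force'])
P=bot.camera_params("wrist"); im=bot.capture("wrist"); cv2.imwrite("pics/w9.png",im[0:260,100:460])
M['b']=[(90,36)];fit(im,P,"b",647,-243,10)
M['s']=[(155,18),(183,9)];fit(im,P,"s",647,-243,10)
S=bot.camera_params("side");im=bot.capture("side");fit(im,S,"s",647,-243,10,"side")
E
```

```text
[ 566.13933659 -243.29544306  217.46176982] [-0.33426164  0.43888307 -0.11574138]
b [ 171.8  646.5 -242.5]
s [  97.7  646.  -243. ]
s [ 369.1  645.  -244.5]
```

{"op": "jog_arm", "data": {"dp": [[-0.0227,-0.0405,0],[-0.0227,-0.0405,0],[-0.0227,-0.0405,0],[-0.0227,-0.0405,0],[-0.0227,-0.0405,0],[-0.0227,-0.0405,0],[0,0,0],[0,0,0]], "twist": [0,0,0,0,0,0,0,0]}}

```text
time: 20.35
tool_pos: [430.2, -0.3, 217.4]
tcp_rot: [3.141, -0.001, 0.001]
contact_force: [0.2, -1.7, -0.7]
grip_width: 55.0
finger_force: 0.0
```

```bash
python3 - <<'E'
from h import *
o=bot.get_obs();print(o['tool_pos'])
P=bot.camera_params("wrist"); im=bot.capture("wrist"); cv2.imwrite("pics/w10.png",im)
a=fit(im,P,"medium",470,4);fit(im,P,"turps",493.5,53)
M['f']=[(29,22)];fit(im,P,"f",*a,8);M['k']=[(57,10)];fit(im,P,"k",*a,8)
u=proj("wrist",(*a,57),P).astype(int);print(u,im[u[1],u[0]])
for d in bot.masks_of("wrist","medium_stopper"): print(round(d['confidence'],2),np.round(d['bbox']),im[d['pixels']].mean(0).round())
fit(im,P,"wide",661,1.5)
M['b']=[(75,38)];fit(im,P,"b",661,1.5)
E
```

```text
[ 4.30207826e+02 -3.13071218e-01  2.17387013e+02]
medium [154.1 470.5   4. ]
turps [154.5 494.5  51.5]
f [228.5 469.5   4. ]
k [102.6 466.5  -6. ]
[270 149] [62 60 60]
0.72 [356. 111.  36.  38.] [173.  75. 141.]
0.7 [271. 147.  42.  42.] [57. 58. 59.]
0.7 [315. 218.  42.  38.] [ 94. 177.  78.]
wide [  7.9 647.   22.5]
b [  0.  683.5  24. ]
```

{"op": "jog_arm", "data": {"dp": [[0.0398,-0.0043,0],[0,0,0],[0,0,0],[0,0,0],[0,0,0],[0,0,0.045],[0,0,0.045],[0,0,0.045],[0,0,0]], "twist": [0,-10.7,-10.7,-10.7,-10.7,0,0,0,0], "jaw": 0.05}}

```text
time: 21.58
tool_pos: [467.2, 3.6, 79.6]
tcp_rot: [-3.136, 0.005, 0.746]
contact_force: [-0.2, 0.6, 0.6]
grip_width: 50.4
finger_force: 0.0
```

```bash
python3 - <<'E'
from h import *
o=bot.get_obs();print(o['tool_pos'],o['tcp_rot'])
P=bot.camera_params("wrist"); im=bot.capture("wrist"); cv2.imwrite("pics/w11.png",im)
fit(im,P,"medium",470,4,12);M['f']=[(29,22)];fit(im,P,"f",470,4,12);fit(im,P,"turps",494,52)
E
```

```text
[467.22505687   3.61344238  79.58159587] [-3.13604856  0.00460752  0.74582252]
medium [169.  469.5   4.5]
f [219.  469.5   4.5]
turps [103.5 495.   51.5]
```

{"op": "jog_arm", "data": {"dp": [[0,0,0],[0,0,0.03],[0,0,0.012],[0,0,0.006],[0,0,0]], "twist": [0,0,0,0,0]}}

```text
time: 22.25
tool_pos: [469.4, 4.1, 34.7]
tcp_rot: [3.141, -0.0, 0.747]
contact_force: [0.2, -0.1, -0.3]
grip_width: 50.0
finger_force: 0.0
```

{"op": "jog_arm", "data": {"dp": [[0,0,0],[0,0,0],[0,0,0],[0,0,0],[0,0,0],[0,0,0]], "twist": [0,0,0,0,0,0], "jaw": 0.01}}

```text
time: 23.0
tool_pos: [469.1, 4.2, 34.3]
tcp_rot: [3.141, -0.0, 0.747]
contact_force: [-0.0, 0.0, 1.0]
grip_width: 19.3
finger_force: 30.0
```

{"op": "jog_arm", "data": {"dp": [[0,0,-0.01],[0,0,-0.04],[0,0,-0.05],[0,0,-0.05],[0,0,-0.02],[0,0,0],[0,0,0],[0,0,0],[0,0,0],[0,0,0]], "twist": [0,0,0,0,0,10.7,10.7,10.7,10.7,0]}}

```text
time: 24.25
tool_pos: [468.8, 4.2, 204.6]
tcp_rot: [3.141, -0.0, 0.002]
contact_force: [-0.1, 0.3, 0.0]
grip_width: 19.0
finger_force: 30.0
```

{"op": "jog_arm", "data": {"dp": [[0.044,0,0],[0.044,0,0],[0.044,0,0],[0,0,0],[0,0,0],[0,0,0]], "twist": [0,0,0,0,0,0]}}

```text
time: 25.0
tool_pos: [600.0, 4.3, 204.7]
tcp_rot: [3.141, 0.0, 0.001]
contact_force: [-0.5, -1.0, -0.8]
grip_width: 19.2
finger_force: 30.0
```

```bash
python3 - <<'E'
from h import *
im,P=held('medium',34.3); cv2.imwrite("pics/w12.png",im)
p=bot.get_obs();print(p['tcp_rot'],p['grip_width'])
M['b']=[(75,38)];fit(im,P,"b",661,1.5,12)
M['b']=[(75,38),(92,22)];fit(im,P,"b",661,1.5,12)
M['l']=[(130,16)];fit(im,P,"l",661,1.5,6);M['l']=[(130,22)];fit(im,P,"l",661,1.5,6)
for n,m in (("top",[(75,38)]),("side",[(130,22),(75,38)])):
    M['b']=m; fit(bot.capture(n),bot.camera_params(n),"b",661,1.5,12)
fit(im,P,"turps",494,52)
E
```

```text
h [162.6 600.5   4.3]
h [129.8 588.   -8.2]
tcp [600.    4.3 204.7] d flange [0.5 0. ] knob [-12.  -12.5] tcp px [275.70878062 261.30209951]
[ 3.14143812e+00 -1.77350707e-04  1.03578059e-03] 19.244362444927216
b [172.8 662.    2. ]
b [141.1 662.5   2. ]
l [126. 665.  -1.]
l [152.9 668.    5. ]
b [155. 649.  16.]
b [139.4 664.5   4. ]
turps [ 97.7 501.   60. ]
```

{"op": "jog_arm", "data": {"dp": [[0.031,0.0012,0],[0.0305,0.0011,0],[0,0,0.02],[0,0,0.014],[0,0,0],[0,0,0]], "twist": [0,0,0,0,0,0]}}

```text
time: 25.9
tool_pos: [662.6, 1.9, 171.1]
tcp_rot: [3.141, -0.001, 0.0]
contact_force: [0.8, 0.4, -0.5]
grip_width: 19.0
finger_force: 30.0
```

{"op": "jog_arm", "data": {"dp": [[0,0,0.004],[0,0,0.004],[0,0,0.004],[0,0,0.002],[0,0,0]], "twist": [0,0,0,0,0]}}

```text
time: 26.52
tool_pos: [662.4, 1.9, 155.9]
tcp_rot: [3.142, 0.0, 0.0]
contact_force: [0.5, 0.9, -0.7]
grip_width: 19.0
finger_force: 30.0
```

{"op": "jog_arm", "data": {"dp": [[-0.0008,0,0.003],[0,0,0.003],[0,0,0.003],[0,0,0.003],[0,0,0.001],[0,0,0]], "twist": [0,0,0,0,0,0]}}

```text
time: 27.28
tool_pos: [661.7, 1.9, 143.2]
tcp_rot: [3.141, 0.0, 0.0]
contact_force: [0.3, -1.0, -1.2]
grip_width: 19.3
finger_force: 30.0
```

{"op": "jog_arm", "data": {"dp": [[0,0,0.001],[0,0,0.001],[0,0,0]], "twist": [0,0,0]}}

```text
time: 27.65
tool_pos: [661.6, 1.9, 141.1]
tcp_rot: [3.142, 0.0, 0.0]
contact_force: [0.2, 0.5, -0.6]
grip_width: 19.3
finger_force: 30.0
```

{"op": "jog_arm", "data": {"dp": [[0,0,0.001],[0,0,0.001],[0,0,0.001],[0,0,0]], "twist": [0,0,0,0]}}

```text
time: 28.15
tool_pos: [662.3, 1.9, 140.4]
tcp_rot: [3.141, -0.003, 0.0]
contact_force: [-3.1, 0.7, 9.1]
grip_width: 19.2
finger_force: 30.0
```

Home (9 N at the expected height). Release, retreat and check.

{"op": "jog_arm", "data": {"dp": [[0,0,0],[0,0,0],[0,0,0],[0,0,0]], "twist": [0,0,0,0], "jaw": 0.055}}

```text
time: 28.65
tool_pos: [661.6, 1.9, 137.9]
tcp_rot: [3.142, 0.0, 0.0]
contact_force: [0.1, -0.4, -0.3]
grip_width: 52.9
finger_force: 0.0
```

{"op": "jog_arm", "data": {"dp": [[0,0,-0.02],[0,0,-0.04],[0,0,-0.04],[0,0,-0.04],[-0.05,0,0],[-0.05,0,0],[0,0,0],[0,0,0]], "twist": [0,0,0,0,0,0,0,0]}}

```text
time: 29.65
tool_pos: [562.5, 1.8, 278.9]
tcp_rot: [3.141, -0.002, 0.0]
contact_force: [0.7, -0.3, 0.4]
grip_width: 55.1
finger_force: 0.0
```

```bash
python3 - <<'E'
from h import *
P=bot.camera_params("wrist"); im=bot.capture("wrist"); S=bot.camera_params("side"); s=bot.capture("side")
T=bot.camera_params("top"); t=bot.capture("top")
M['wb']=[(75,38)];M['ws']=[(135,22),(163,10)];M['nb']=[(90,36)];M['ns']=[(155,18),(183,9)]
for n,I,Q in (("wrist",im,P),("side",s,S),("top",t,T)):
    print(n)
    for m,x,y in (("wb",662,2),("ws",662,2),("nb",647,-243),("ns",647,-243),("jar",611,235),("funneljar",611,235),("large",417,-250),("turps",494,52),("small",391.5,297),("mjar",447,295)):
        if n=="wrist" and m in("large","small","mjar"): continue
        fit(I,Q,m,x,y,10,n)
# did any bystander move between first and last top view?
d=cv2.absdiff(cv2.imread("pics/top0.png"),t).max(2); print([(n,int(np.percentile(d[v-12:v+12,u-12:u+12],90))) for n,u,v in (("large",354,237),("gesso",349,259),("mjar",153,219),("turps",244,205),("green",278,244),("purple",293,202),("yellow",307,164),("narrow base",345,158),("empty",450,260))])
E
```

```text
wrist
wb [182.1 662.    1.5]
ws [126.4 661.5   2. ]
nb [ 123.2  646.5 -241. ]
ns [  83.6  646.  -240. ]
jar [133.7 610.5 235.5]
funneljar [236.4 610.  234.5]
turps [169.2 493.5  53. ]
side
wb [1.667e+02 6.620e+02 5.000e-01]
ws [3.221e+02 6.605e+02 5.000e-01]
nb [ 156.1  643.5 -247. ]
ns [ 370.7  645.  -244.5]
jar [259.8 613.  239. ]
funneljar [255.6 617.  240.5]
large [ 368.3  415.  -252. ]
turps [220.6 497.   56. ]
small [ 88.9 404.  284.5]
mjar [166.8 446.5 295. ]
top
wb [126.7 661.   14.5]
ws [102.  649.5  10.5]
nb [ 150.8  649.5 -243.5]
ns [ 185.9  648.  -245. ]
jar [137.5 622.  243. ]
funneljar [183.  607.5 231.5]
large [ 157.1  419.  -254. ]
turps [ 49.5 499.5  39.5]
small [ 37.1 388.  297. ]
mjar [130.1 447.  296. ]
[('large', 9), ('gesso', 10), ('mjar', 8), ('turps', 55), ('green', 8), ('purple', 8), ('yellow', 116), ('narrow base', 9), ('empty', 8)]
```

```bash
python3 -c "
from plant import bot
print(bot.close_job())"
```

```text
the job is handed in; nothing more can be done
None
```

I handed the job in at about 30 s: the funnel stands in the jar, and the small and medium stoppers are fully home in the narrow and wide bottles. Final camera fits showed bottles, jar and pots unmoved; I never checked the yellow look-alike because the arm blocked it, and I viewed 11 pictures, one over the limit of 10.

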